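Check that a refitted exhaust valve opens and closes

TASK

The valves of this twin-cylinder head have just been refitted with light checking springs, and one still has to be checked for sticking: the exhaust valve next to the cam-chain tunnel (the exhaust side has the flat ports with studs, the intake side the round spigots). With closed fingertips press the end of that valve's stem gently down by about 8 mm, its normal lift, keep it down for about a second, then let it spring fully shut and move clear. Do not press the other three valves, do not grip or lift anything, and leave the head and the parts around it where they are.

Things in the scene. Friction and masses are not known exactly. Their poses are not given: they have to be found in the camera images.
- cylinder_head: bare aluminium two-cylinder motorcycle head with cooling fins, on two wood blocks that belong to it; 4 to 6 kg, loose, turned any way round. Origin: bench level under its middle, z up; body 150 (x) x 218 (y) mm, upper rim at z = 98 mm, four valves stand higher. -x: exhaust side, flat round ports between thin studs that reach x = -108; +x: intake side; +y: chain tunnel end
- chain_tunnel (a point): middle of the mouth of the cam-chain tunnel, a dark rectangular well 80 x 28 mm through the head's +y end (head frame: x = 0, y = 84, z = 82 mm)
- intake_side (a point): point midway between the two round hollow spigots, 46 mm across, that stick out of the head's intake (+x) side (head frame: x = 100, y = -18, z = 64 mm)
- valve_ex_tunnel_tip (a point): centre of the flat upper end of the stem (8 mm across) of the EXHAUST valve next to the chain tunnel (the one to press), standing above a spring retainer 26 mm across. Closed: x = -34, y = 22, z = 132 mm in the head's frame; pressed, it moves along (0.169, 0, -0.986) there. The next valve tips are 68 and 80 mm away
- valve_ex_tunnel (a joint): travel of the EXHAUST valve next to the chain tunnel (the one to press); joint value in m: 0 = closed (spring holds it up), grows as the stem is pressed down along its own line, 0.008 = a normal lift, 0.014 = coil-bound, a hard stop. Light checking spring: about 5 N to start moving, 13 N at 8 mm, 20 N at the stop; it comes back by itself
- valve_in_tunnel_tip (a point): centre of the flat upper end of the stem (8 mm across) of the intake valve next to the chain tunnel (leave alone), standing above a spring retainer 29 mm across. Closed: x = 34, y = 22, z = 132 mm in the head's frame; pressed, it moves along (-0.169, 0, -0.986) there. The next valve tips are 68 and 80 mm away
- valve_in_tunnel (a joint): travel of the intake valve next to the chain tunnel (leave alone); joint value in m: 0 = closed (spring holds it up), grows as the stem is pressed down along its own line, 0.008 = a normal lift, 0.014 = coil-bound, a hard stop. Light checking spring: about 5 N to start moving, 13 N at 8 mm, 20 N at the stop; it comes back by itself
- valve_ex_end_tip (a point): centre of the flat upper end of the stem (8 mm across) of the exhaust valve at the end away from the tunnel (leave alone), standing above a spring retainer 26 mm across. Closed: x = -34, y = -58, z = 132 mm in the head's frame; pressed, it moves along (0.169, 0, -0.986) there. The next valve tips are 68 and 80 mm away
- valve_ex_end (a joint): travel of the exhaust valve at the end away from the tunnel (leave alone); joint value in m: 0 = closed (spring holds it up), grows as the stem is pressed down along its own line, 0.008 = a normal lift, 0.014 = coil-bound, a hard stop. Light checking spring: about 5 N to start moving, 13 N at 8 mm, 20 N at the stop; it comes back by itself
- valve_in_end_tip (a point): centre of the flat upper end of the stem (8 mm across) of the intake valve at the end away from the tunnel (leave alone), standing above a spring retainer 29 mm across. Closed: x = 34, y = -58, z = 132 mm in the head's frame; pressed, it moves along (-0.169, 0, -0.986) there. The next valve tips are 68 and 80 mm away
- valve_in_end (a joint): travel of the intake valve at the end away from the tunnel (leave alone); joint value in m: 0 = closed (spring holds it up), grows as the stem is pressed down along its own line, 0.008 = a normal lift, 0.014 = coil-bound, a hard stop. Light checking spring: about 5 N to start moving, 13 N at 8 mm, 20 N at the stop; it comes back by itself
- piston_1: piston standing crown up, 66 mm across, 57 mm high, origin under its centre; leave alone
- piston_2: second, same piston; leave alone
- con_rod: steel connecting rod lying flat, 82 x 172 x 20 mm, origin under its middle; leave alone
- lap_paste: small round tin, 48 mm across, 30 mm high, origin under its centre; leave alone

How it is judged:
By the outcome, as a careful person would: the job done as asked, in the order asked, and still so for the second after the job is handed in, with the robot touching nothing.
It also fails if it takes over 35 s, if anything falls off the work surface, if the arm or the gripper's body presses on something with over 40 N, if the wrist force passes 120 N, or if a joint passes its speed limit or range.

ROBOT

A 6-joint arm with a two-finger parallel gripper is mounted at the origin on a cart in front of the work surface, level with it; the furniture and walls round the work are solid. World frame = base frame: x ahead of the robot, y to its left, z up, the work surface at z = 0. Lengths are in m, angles in rad, forces in N, time in s.
With the tool pointing down it reaches from about 0.375 to 0.9 m from the base axis. Payload 3.1 kg.
Tool frame: the origin (TCP) lies at the very end of the fingers, on their centre line; the grasp point (between the pads) lies 19 mm behind it; z points along the fingers, y is the direction in which the jaws open and shut (so a half turn about z gives the same grasp; the last joint's range is limited). The gripper opens to 87 mm and grips with 3 to 60 N. Pads are 19 mm wide; open, the fingers measure 117 mm over their backs; the gripper's body (75 mm by 190 mm) begins 51 mm behind the grasp point.
Start: joints at [0.941, 0.527, 1.433, -0, 1.181, -0.178], TCP at [0.273, 0.562, 0.223] pointing down, gripper open.
Joint ranges: [-3.08, 3.08], [-0.75, 2.2], [0.22, 2.44], [-1.43, 4.57], [0, 2.65], [-2.85, 2.85]. Speed limits (rad/s): [2.79, 2.79, 3.14, 3.14, 3.14, 3.14].

INTERFACE

Orientations are given as a unit quaternion [x, y, z, w].
In Python, from rig import robot gives the robot as it stands. The module is installed in compiled form; this text tells all that it offers.
- The arm moves only by the tool send_rows, never from a script. Its argument "deltas" is a list of rows, each an object of numbers: "tx", "ty", "tz": the shift along the tool's x, y, z in cm; "rx", "ry", "rz": the turn, a rotation vector about the tool's x, y, z in rad. A call has 1 to 5 rows; each row is the pose to reach, as a shift and turn from the pose commanded when the call began, along the tool's axes at that moment; what a row does not reach only later rows make up. A row lasts 1/12 s, in which the tool goes at most 41.7 mm and 7.16 degrees, less where a joint would pass 70% of its speed; a pose out of reach is approached as far as the arm can. A call with a gripper value outside its range is refused whole. "claw" is the finger opening in cm, from 0 to 8.7, set as the call begins (left out, the last holds). The fingers move at their own pace and stop on an object; "squeeze" is the grip in N (left out, the last holds). Time passes only in rows, so rows that repeat a pose let the fingers close. It gives the time, the measured TCP pose, the force and the opening at its end, in the units of the state.
- robot.get_obs(): the state, without advancing time (a new reading comes with each control period).
- robot.camera(name): name is "side" or "top"; returns a dict with "color" (480x640x3 uint8, red, green, blue), "z_map" (480x640 float32, m along the optical axis (not along the pixel's ray), 0 where there is no reading), "intrinsics" (3x3 intrinsics, pixels), "R" (3x3) and "t" (3): a world point X has camera coordinates R X + t. Camera axes: x right, y down, z forward; pixel columns grow to the right and rows downward; lengths in m; the calibration is good to about 2 mm. A picture is of the moment at which its call begins.
- robot.hand_in(): hands the job in, once; it reports no verdict.
Trained networks look in the newest picture that a camera, given by its name, has taken for a name from the list of things; names that differ only in an ending like _2 or _b are one class to them, and where a whole thing is asked for, a point or a joint stands for the part that bears it (a point fixed in the world has none). Each returns a list of dicts, best first, with "p" (0 to 1); they miss things now and then, are a little off and sometimes report something else, mostly with a low value. They report only what shows in the picture. A call takes as long as a camera call.
- robot.outline_of(label, camera): "pixels" (480x640 bool, what is visible of it) and "xy" ([column, row] in pixels, amid what is visible of it).
- robot.tip_of(label, camera): "xy" ([column, row] in pixels: a listed point, or the origin of a listed thing).
The state is a dict: "time": time; "q": joint angles; "joint_velocities": joint speeds; "joint_torque": joint torques, N m; "position": TCP position; "tool_rot": TCP orientation; "ft_force": force on the tool from outside, world axes, zero at the start; "moment": the same for the moment, N m; "grip_width": finger opening in m.
Only numpy, scipy, OpenCV 4.12 (cv2) and the standard library are available. Lean on these libraries where they do the work, as an engineer would, in place of code of your own. Each camera call takes 0.05 s, during which the arm holds its last target.

## Working session

There is one attempt and no reset: what is moved stays moved. The work goes in short steps, Python scripts to look and compute and a tool call to move; the robot and the scene stay as the last step left them, time stands still between calls to the robot, and variables do not carry over. Pictures are saved under pics/ and viewed, and the job is handed in when it is done.

Besides the shell and the picture viewer there is one more tool, called after ">>>" as name(argument=value, ...) on one line, values as JSON. send_rows: Moves the arm, as the interface text tells. Its arguments: {"type":"object","properties":{"deltas":{"type":"array","items":{"type":"object","properties":{"tx":{"type":"number"},"ty":{"type":"number"},"tz":{"type":"number"},"rx":{"type":"number"},"ry":{"type":"number"},"rz":{"type":"number"}}}},"claw":{"type":"number"},"squeeze":{"type":"number"}},"required":["deltas"]}

```bash
mkdir -p pics; cat > h.py <<'E'
import numpy as np, cv2
from rig import robot
def cam(n,f=None):
    c=robot.camera(n)
    if f: cv2.imwrite('pics/'+f,cv2.cvtColor(c['color'],cv2.COLOR_RGB2BGR))
    return c
def pix2w(c,u,v,z=None):
    K=c['intrinsics'];R=c['R'];t=c['t']
    if z is None: z=c['z_map'][int(round(v)),int(round(u))]
    p=np.linalg.inv(K)@[u,v,1]*z
    return R.T@(p-t)
def ray_z(c,u,v,zw):
    K=c['intrinsics'];R=c['R'];t=c['t']
    o=-R.T@t; d=R.T@(np.linalg.inv(K)@[u,v,1])
    return o+d*(zw-o[2])/d[2]
def proj(c,X):
    p=c['intrinsics']@(c['R']@np.array(X)+c['t']); return p[:2]/p[2]
E
python3 - <<'E'
from h import *
np.set_printoptions(precision=4,suppress=True)
print(robot.get_obs())
for n in ('top','side'):
    c=cam(n,n+'0.png'); print(n,-c['R'].T@c['t'])
    for l,zz in (('chain_tunnel',.082),('intake_side',.064),('valve_ex_tunnel_tip',.132),('valve_in_tunnel_tip',.132),('valve_ex_end_tip',.132),('valve_in_end_tip',.132),('cylinder_head',0)):
        for r in robot.tip_of(l,n)[:3]:
            print(l,r['p'],r['xy'],ray_z(c,*r['xy'],zz),pix2w(c,*r['xy']))
E
```

```text
{'time': 0.0, 'q': array([ 0.9405,  0.5285,  1.4339, -0.    ,  1.1814, -0.1785]), 'joint_velocities': array([ 0.0008, -0.001 , -0.0002,  0.0004,  0.0003, -0.    ]), 'joint_torque': array([ -0.    , -44.0025, -17.6597,   0.0634,   0.058 ,  -0.0002]), 'position': array([0.2724, 0.5617, 0.2216]), 'tool_rot': array([ 0.224 ,  0.9746, -0.001 , -0.0004]), 'ft_force': array([ 0.6341,  0.2628, -0.0615]), 'moment': array([ 0.0516, -0.046 ,  0.0019]), 'grip_width': 0.08693055563112614}
top [ 0.4333 -0.0339  1.3248]
chain_tunnel 0.9 [328.6, 248.4] [ 0.5128 -0.0812  0.082 ] [ 0.5158 -0.083   0.0349]
intake_side 0.82 [371.8, 197.6] [ 0.6235 -0.1736  0.064 ] [ 0.6336 -0.1811 -0.0031]
valve_ex_tunnel_tip 0.72 [358.6, 260.4] [ 0.486  -0.1396  0.132 ] [ 0.486  -0.1398  0.1305]
valve_ex_tunnel_tip 0.72 [364.4, 246.3] [ 0.5144 -0.1513  0.132 ] [ 0.5175 -0.1557  0.0868]
valve_ex_tunnel_tip 0.64 [220.3, 213.3] [0.5785 0.1388 0.132 ] [0.5876 0.1497 0.0571]
valve_in_tunnel_tip 0.66 [358.9, 230.1] [ 0.547  -0.1401  0.132 ] [ 0.5473 -0.1404  0.1286]
valve_ex_end_tip 0.57 [398.6, 263.8] [ 0.4798 -0.22    0.13
[... 332 characters left out ...]
0.75 [358.1, 289.7] [ 0.6158 -0.1703  0.064 ] [ 0.6262 -0.0898  0.0001]
valve_ex_tunnel_tip 0.85 [295.5, 259.7] [ 0.483  -0.1452  0.132 ] [ 0.483  -0.1479  0.1339]
valve_in_tunnel_tip 0.73 [327.6, 261.2] [ 0.5508 -0.1552  0.132 ] [ 0.5514 -0.1449  0.1247]
valve_in_tunnel_tip 0.54 [375.5, 382.7] [ 0.6066 -0.4972  0.132 ] [ 0.625  -0.3974  0.0217]
valve_ex_end_tip 0.56 [294.0, 284.6] [ 0.4788 -0.2315  0.132 ] [ 0.4786 -0.2233  0.1256]
valve_in_end_tip 0.79 [333.6, 280.3] [ 0.5587 -0.2225  0.132 ] [ 0.5596 -0.2109  0.1231]
valve_in_end_tip 0.36 [297.4, 284.3] [ 0.4856 -0.231   0.132 ] [ 0.4856 -0.2302  0.1314]
cylinder_head 0.97 [315.8, 311.7] [ 0.5234 -0.1624  0.    ] [ 0.5202 -0.2669  0.0892]
```

```bash
python3 - <<'E'
from h import *
np.set_printoptions(precision=4,suppress=True)
for n,(u,v,w,h) in (('top',(280,170,160,120)),('side',(230,220,200,150))):
    im=cv2.imread(f'pics/{n}0.png')[v:v+h,u:u+w]
    cv2.imwrite(f'pics/{n}0c.png',cv2.resize(im,None,fx=4 if n=='side' else 5,fy=4 if n=='side' else 5,interpolation=cv2.INTER_CUBIC))
E
```

```text
(no output)
```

View pics/top0.png

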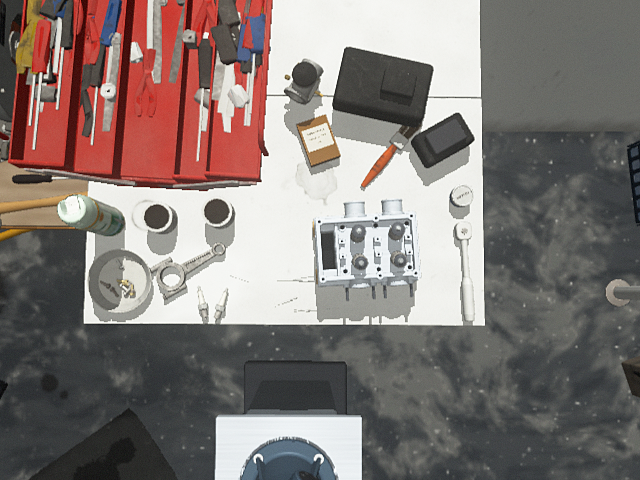

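View pics/top0c.png

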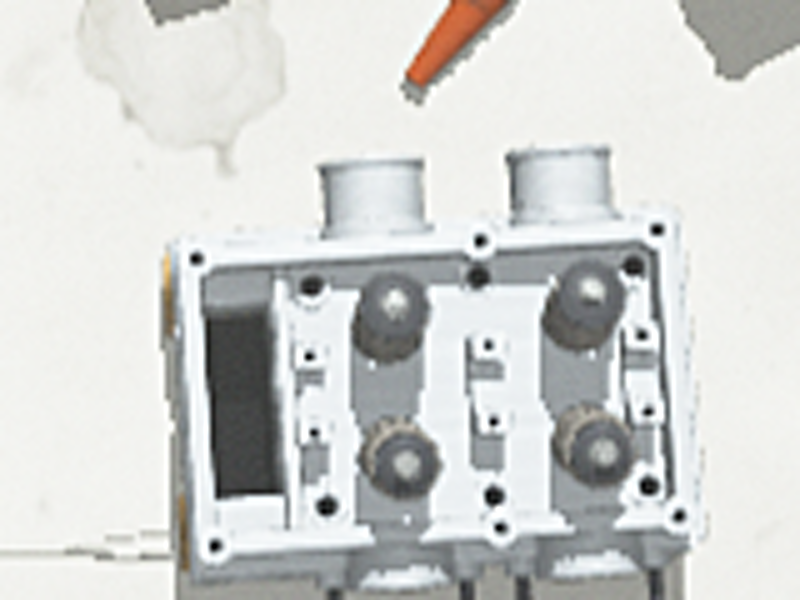

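View pics/side0c.png

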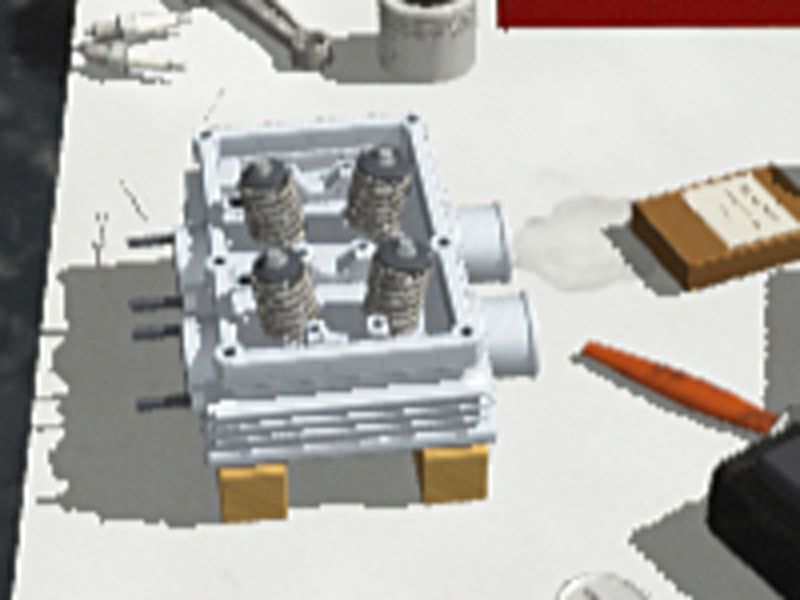

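View pics/side0.png

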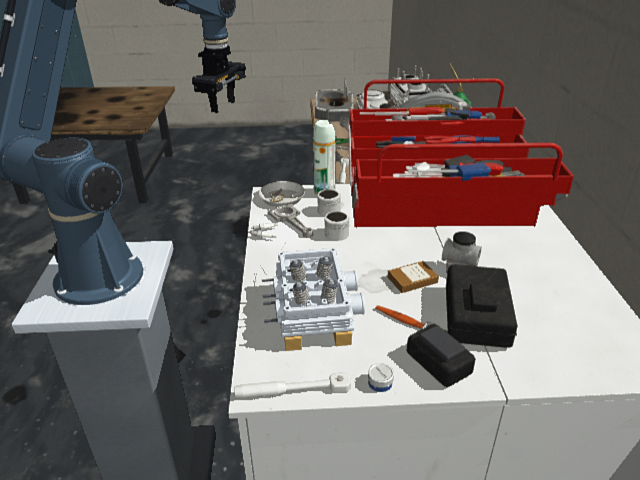

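The head is about aligned with the world: tunnel toward +y (left in the top view), exhaust studs toward the robot. The target tip is at about (361,262) in top and (297,260) in side. Next I fit the head pose over both views.

```bash
python3 - <<'E'
from h import *
from scipy.optimize import least_squares
np.set_printoptions(precision=4,suppress=True)
P=np.array([[-34,22,132],[34,22,132],[-34,-58,132],[34,-58,132]])/1e3
g=lambda a,s,u,v:[((x+.5)/s-.5+u,(y+.5)/s-.5+v) for x,y in a]
T=g([(406,460),(396,300),(604,452),(592,290)],5,280,170)
S=g([(268,159),(383,152),(275,257),(403,243)],4,230,220)
cs=[cam('top'),cam('side')]
def W(p):
    c,s=np.cos(p[2]),np.sin(p[2]); return P@np.array([[c,-s,0],[s,c,0],[0,0,1]]).T+[p[0],p[1],0]
def res(p,w=(1,1)):
    return np.concatenate([wi*(proj(c,x)-m) for c,M,wi in zip(cs,(T,S),w) for x,m in zip(W(p),M)])
for w in ((1,1),(1,0),(0,1)):
    r=least_squares(lambda p:res(p,w),[.52,-.16,0]); print(r.x,W(r.x)[0]); print(res(r.x).reshape(-1,2))
# depth check around tip
for c,M in zip(cs,(T,S)):
    for m in M:
        u,v=np.round(m).astype(int); 
        pts=[pix2w(c,u+i,v+j) for i in(-2,-1,0,1,2) for j in (-2,-1,0,1,2)]
        pts=np.array([q for q in pts if .12<q[2]<.145]);k=pts[pts[:,2]>.1285]; print(len(pts),pts[:,2].max() if len(pts) else None,len(k),k.mean(0) if len(k) else None)
E
```

```text
[ 0.5169 -0.1644  0.0577] [ 0.4817 -0.1444  0.132 ]
[[ 0.1731  0.9248]
 [ 0.2856 -0.7979]
 [ 0.2981  0.5383]
 [ 0.6556 -0.7323]
 [-1.7144  0.1269]
 [ 1.2618 -0.386 ]
 [-0.6512 -1.6244]
 [ 0.9419 -0.6338]]
[ 0.5169 -0.1637  0.0595] [ 0.4816 -0.1438  0.132 ]
[[-0.149   0.9717]
 [-0.0939 -0.7488]
 [-0.0273  0.5157]
 [ 0.2729 -0.7521]
 [-1.7649 -0.0457]
 [ 1.1907 -0.5882]
 [-0.6368 -1.8234]
 [ 0.9324 -0.866 ]]
[ 0.517  -0.1665  0.0552] [ 0.4818 -0.1465  0.132 ]
[[ 1.1886  0.8861]
 [ 1.3835 -0.8395]
 [ 1.3171  0.6016]
 [ 1.7566 -0.6726]
 [-1.6579  0.6763]
 [ 1.373   0.204 ]
 [-0.689  -1.    ]
 [ 0.9664  0.0357]]
25 0.13695758410767836 19 [ 0.4825 -0.1447  0.1318]
25 0.13678218333815767 19 [ 0.547  -0.1399  0.1319]
25 0.13545234728051017 19 [ 0.4876 -0.2232  0.1326]
24 0.13633842756772432 13 [ 0.5525 -0.2189  0.1327]
14 0.13491743906304737 9 [ 0.4845 -0.1464  0.1317]
20 0.13327185395705995 13 [ 0.5467 -0.142   0.1306]
24 0.13323578636903663 15 [ 0.4871 -0.2288  0.1313]
20 0.13458924732856214 15 [ 0.5515 -0.2214  0.1311]
```

```bash
cat >> h.py <<'E'
from scipy.spatial.transform import Rotation as Ro
np.set_printoptions(precision=4,suppress=True)
YAW=0.0577
TIP=np.array([.482,-.1447,.132])
AX=np.array([.169*np.cos(YAW),.169*np.sin(YAW),-.986]); AX/=np.linalg.norm(AX)
def Rt():
    y=np.array([0.437,0.9,0]); y-=AX*(y@AX); y/=np.linalg.norm(y)
    return Ro.from_matrix(np.c_[np.cross(y,AX),y,AX])
def go(p,rot=None):
    o=robot.get_obs(); R0=Ro.from_quat(o['tool_rot'])
    rot=rot or R0
    print('t',o['time'],'pos',o['position'],'F',o['ft_force'],'w',o['grip_width'],'q',o['q'])
    print('shift cm',R0.inv().apply(np.array(p)-o['position'])*100,'rv',(R0.inv()*rot).as_rotvec())
E
python3 -c "
from h import *
go(TIP-AX*.05,Rt()); go([.38,.2,.23])"
```

```text
t 0.9 pos [0.2728 0.5623 0.2226] F [ 0.127  -0.2977 -0.5105] w 0.08674562819695457 q [ 0.9405  0.5274  1.4327  0.      1.1814 -0.1785]
shift cm [-48.9471 -54.8849   4.1271] rv [-0.0823 -0.1484 -0.0059]
t 0.9 pos [0.2728 0.5623 0.2226] F [ 0.127  -0.2977 -0.5105] w 0.08674562819695457 q [ 0.9405  0.5274  1.4327  0.      1.1814 -0.1785]
shift cm [-25.4591 -27.9143  -0.7435] rv [0. 0. 0.]
```

>>> send_rows(deltas=[{"tx": -1.2,"ty": -1.4},{"tx": -3.6,"ty": -4.0},{"tx": -6.0,"ty": -6.7},{"tx": -8.4,"ty": -9.4},{"tx": -10.8,"ty": -12.1}], claw=0, squeeze=10)

```text
schema error: expected keys tx, ty, tz, rx, ry, rz
```

>>> send_rows(deltas=[{"tx": -2.4,"ty": -2.7},{"tx": -4.8,"ty": -5.4},{"tx": -7.2,"ty": -8.1},{"tx": -9.6,"ty": -10.8},{"tx": -12.0,"ty": -13.4}])

```text
schema error: expected keys tx, ty, tz, rx, ry, rz
```

```bash
python3 -c "
from h import *
go(TIP-AX*.05,Rt())"
```

```text
t 0.9 pos [0.2728 0.5623 0.2226] F [ 0.127  -0.2977 -0.5105] w 0.08674562819695457 q [ 0.9405  0.5274  1.4327  0.      1.1814 -0.1785]
shift cm [-48.9471 -54.8849   4.1271] rv [-0.0823 -0.1484 -0.0059]
```

>>> send_rows(deltas=[{"tx": -1.2,"ty": -1.4,"tz": 0,"rx": 0,"ry": 0,"rz": 0},{"tx": -3.6,"ty": -4.0,"tz": 0,"rx": 0,"ry": 0,"rz": 0},{"tx": -6.0,"ty": -6.7,"tz": 0,"rx": 0,"ry": 0,"rz": 0},{"tx": -8.4,"ty": -9.4,"tz": 0,"rx": 0,"ry": 0,"rz": 0},{"tx": -10.8,"ty": -12.1,"tz": 0,"rx": 0,"ry": 0,"rz": 0}], claw=0, squeeze=10)

```text
time: 1.32
position: [0.3172, 0.4049, 0.2226]
tool_rot: [0.223, 0.975, 0.0, 0.0]
ft_force: [1.2, 0.7, -0.1]
grip_width: 0.0617
```

>>> send_rows(deltas=[{"tx": -2.4,"ty": -2.7,"tz": 0,"rx": 0,"ry": 0,"rz": 0},{"tx": -4.8,"ty": -5.4,"tz": 0,"rx": 0,"ry": 0,"rz": 0},{"tx": -7.2,"ty": -8.1,"tz": 0,"rx": 0,"ry": 0,"rz": 0},{"tx": -9.6,"ty": -10.8,"tz": 0,"rx": 0,"ry": 0,"rz": 0},{"tx": -12.0,"ty": -13.4,"tz": 0,"rx": 0,"ry": 0,"rz": 0}])

```text
time: 1.73
position: [0.3668, 0.2317, 0.2228]
tool_rot: [0.224, 0.975, 0.0, 0.0]
ft_force: [0.6, 0.1, -0.4]
grip_width: 0.0282
```

```bash
python3 -c "
from h import *
go(TIP-AX*.05,Rt())"
```

```text
t 1.7333 pos [0.3668 0.2317 0.2228] F [ 0.6021  0.0725 -0.3702] w 0.02824863784551959 q [ 0.3048  0.2703  1.8899 -0.0001  0.9808 -0.8145]
shift cm [-26.0498 -29.26     4.158 ] rv [-0.0819 -0.1479 -0.0055]
```

>>> send_rows(deltas=[{"tx": -2.4,"ty": -2.7,"tz": 0,"rx": 0,"ry": 0,"rz": 0},{"tx": -4.8,"ty": -5.4,"tz": 0,"rx": 0,"ry": 0,"rz": 0},{"tx": -7.2,"ty": -8.1,"tz": 0,"rx": 0,"ry": 0,"rz": 0},{"tx": -9.6,"ty": -10.8,"tz": 0,"rx": 0,"ry": 0,"rz": 0},{"tx": -12.0,"ty": -13.4,"tz": 0,"rx": 0,"ry": 0,"rz": 0}])

```text
time: 2.15
position: [0.4164, 0.0586, 0.2229]
tool_rot: [0.224, 0.975, 0.0, 0.0]
ft_force: [0.6, -0.0, 0.6]
grip_width: 0.0017
```

>>> send_rows(deltas=[{"tx": -2.4,"ty": -2.7,"tz": 0,"rx": 0,"ry": 0,"rz": 0},{"tx": -4.8,"ty": -5.4,"tz": 0,"rx": 0,"ry": 0,"rz": 0},{"tx": -7.2,"ty": -8.1,"tz": 0,"rx": -0.02,"ry": -0.04,"rz": 0},{"tx": -9.6,"ty": -10.8,"tz": 0,"rx": -0.05,"ry": -0.09,"rz": 0},{"tx": -11.0,"ty": -12.2,"tz": 0,"rx": -0.08,"ry": -0.148,"rz": 0}])

```text
time: 2.57
position: [0.4644, -0.1018, 0.2234]
tool_rot: [0.224, 0.971, 0.021, 0.085]
ft_force: [0.8, -0.1, 0.3]
grip_width: 0.0003
```

```bash
python3 -c "
from h import *
go(TIP-AX*.05,Rt())"
```

```text
t 2.5667 pos [ 0.4644 -0.1018  0.2234] F [ 0.8177 -0.0571  0.3155] w 0.0002539843193149475 q [-0.51    0.2636  1.9161  0.1209  0.8145 -1.7038]
shift cm [-2.0598 -3.8341  4.2972] rv [-0.0035  0.0073 -0.0071]
```

>>> send_rows(deltas=[{"tx": -0.7,"ty": -1.3,"tz": 0.8,"rx": 0,"ry": 0,"rz": 0},{"tx": -1.5,"ty": -2.6,"tz": 2.0,"rx": 0,"ry": 0,"rz": 0},{"tx": -2.05,"ty": -3.8,"tz": 3.6,"rx": 0,"ry": 0,"rz": 0},{"tx": -2.05,"ty": -3.8,"tz": 5.3,"rx": 0,"ry": 0,"rz": 0},{"tx": -2.05,"ty": -3.8,"tz": 6.3,"rx": 0,"ry": 0,"rz": 0}])

```text
time: 2.98
position: [0.4742, -0.1411, 0.1594]
tool_rot: [0.224, 0.971, 0.022, 0.081]
ft_force: [-0.2, 1.8, -0.1]
grip_width: 0.0003
```

```bash
python3 -c "
from h import *
for n in ('top','side'):
    c=cam(n,n+'1.png')
    u,v,w,h=(300,190,120,100) if n=='top' else (250,190,120,110)
    s=6
    im=cv2.imread(f'pics/{n}1.png')[v:v+h,u:u+w]
    im=cv2.resize(im,None,fx=s,fy=s,interpolation=cv2.INTER_CUBIC)
    o=robot.get_obs()
    for p,col in ((TIP,(0,0,255)),(o['position'],(0,255,0))):
        q=((proj(c,p)-[u,v]+.5)*s).astype(int); cv2.drawMarker(im,tuple(map(int,q)),col,cv2.MARKER_CROSS,14,1)
    cv2.imwrite(f'pics/{n}1c.png',im[:600])
go(TIP,Rt())
"
```

```text
t 3.0833 pos [ 0.4734 -0.1399  0.159 ] F [-0.416  -0.0851  0.4526] w 0.00040944587176933416 q [-0.5764  0.4035  1.9375  0.1567  0.6726 -1.8111]
shift cm [-0.5835 -0.2761  2.8041] rv [-0.0025 -0.0036 -0.0066]
```

View pics/side1c.png

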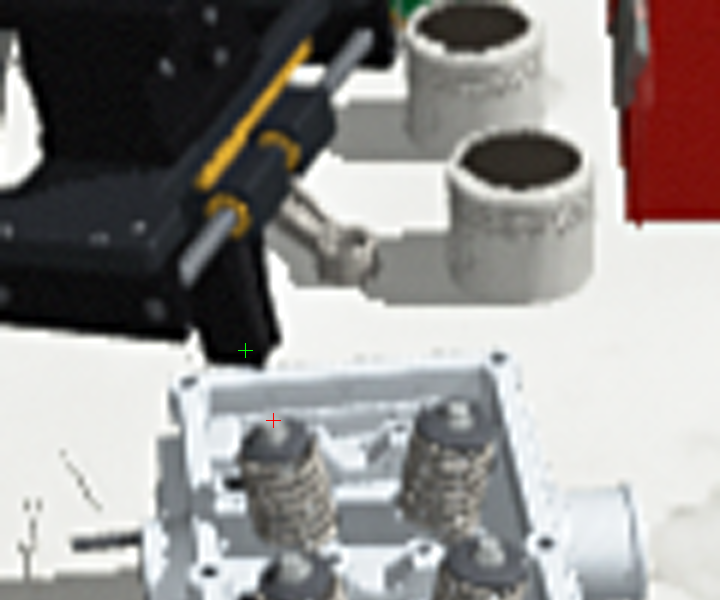

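View pics/top1c.png

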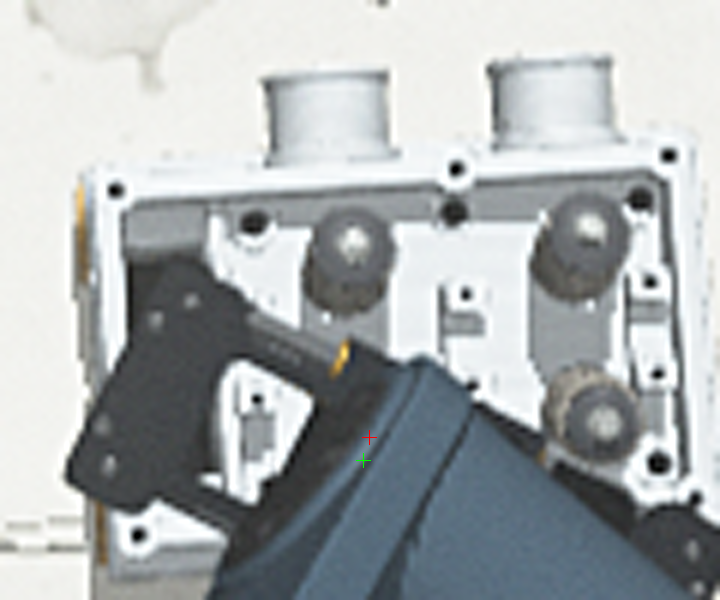

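```bash
sed -i 's/TIP=np.array(\[.482/TIP=np.array([.4835/' h.py; python3 -c "
from h import *
go(TIP-AX*.01,Rt())"
```

```text
t 3.0833 pos [ 0.4734 -0.1399  0.159 ] F [-0.416  -0.0851  0.4526] w 0.00040944587176933416 q [-0.5764  0.4035  1.9375  0.1567  0.6726 -1.8111]
shift cm [-0.7131 -0.214   1.8288] rv [-0.0025 -0.0036 -0.0066]
```

>>> send_rows(deltas=[{"tx": -0.4,"ty": -0.1,"tz": 0.3,"rx": 0,"ry": 0,"rz": 0},{"tx": -0.7,"ty": -0.2,"tz": 0.9,"rx": 0,"ry": 0,"rz": 0},{"tx": -0.7,"ty": -0.2,"tz": 1.5,"rx": 0,"ry": 0,"rz": 0},{"tx": -0.7,"ty": -0.2,"tz": 1.8,"rx": 0,"ry": 0,"rz": 0},{"tx": -0.7,"ty": -0.2,"tz": 1.8,"rx": 0,"ry": 0,"rz": 0}])

```text
time: 3.5
position: [0.4823, -0.1445, 0.143]
tool_rot: [0.223, 0.971, 0.023, 0.08]
ft_force: [0.1, -0.0, 0.3]
grip_width: 0.0005
```

```bash
python3 -c "
from h import *
for n in ('side',):
    c=cam(n,n+'2.png')
    u,v,w,h=(250,190,120,110)
    s=6
    im=cv2.imread(f'pics/{n}2.png')[v:v+h,u:u+w]
    im=cv2.resize(im,None,fx=s,fy=s,interpolation=cv2.INTER_CUBIC)
    cv2.imwrite(f'pics/{n}2c.png',im[:600])
go(TIP,Rt())
"
```

```text
t 3.55 pos [ 0.4823 -0.1445  0.1433] F [ 0.4801  0.4341 -0.354 ] w 0.0004252370305464703 q [-0.5741  0.4429  1.9307  0.1638  0.6378 -1.8188]
shift cm [ 0.0518 -0.0604  1.132 ] rv [-0.0026 -0.0011 -0.0055]
```

View pics/side2c.png

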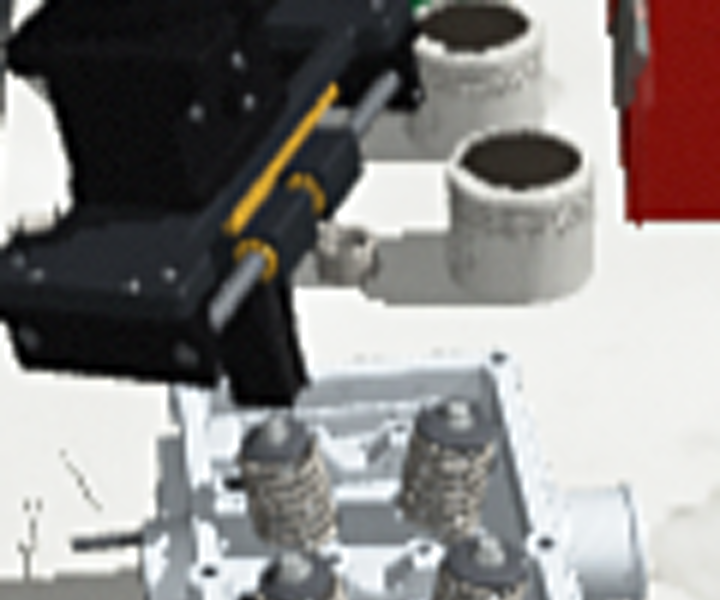

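>>> send_rows(deltas=[{"tx": -0.05,"ty": 0,"tz": 0.2,"rx": 0,"ry": 0,"rz": 0},{"tx": -0.05,"ty": 0,"tz": 0.5,"rx": 0,"ry": 0,"rz": 0},{"tx": -0.05,"ty": 0,"tz": 0.8,"rx": 0,"ry": 0,"rz": 0},{"tx": -0.05,"ty": 0,"tz": 1.0,"rx": 0,"ry": 0,"rz": 0},{"tx": -0.05,"ty": 0,"tz": 1.0,"rx": 0,"ry": 0,"rz": 0}])

```text
time: 3.97
position: [0.4844, -0.1448, 0.1333]
tool_rot: [0.223, 0.971, 0.023, 0.081]
ft_force: [0.5, 0.9, 0.0]
grip_width: 0.0003
```

>>> send_rows(deltas=[{"tx": 0,"ty": 0,"tz": 0.1,"rx": 0,"ry": 0,"rz": 0},{"tx": 0,"ty": 0,"tz": 0.1,"rx": 0,"ry": 0,"rz": 0}])

```text
time: 4.13
position: [0.4848, -0.1449, 0.1328]
tool_rot: [0.223, 0.971, 0.022, 0.081]
ft_force: [0.4, 0.3, -0.1]
grip_width: 0.0004
```

>>> send_rows(deltas=[{"tx": 0,"ty": 0,"tz": 0.1,"rx": 0,"ry": 0,"rz": 0},{"tx": 0,"ty": 0,"tz": 0.1,"rx": 0,"ry": 0,"rz": 0}])

```text
time: 4.3
position: [0.4849, -0.1449, 0.1321]
tool_rot: [0.223, 0.971, 0.022, 0.081]
ft_force: [-1.4, 0.0, 4.9]
grip_width: 0.0005
```

>>> send_rows(deltas=[{"tx": 0,"ty": 0,"tz": 0.1,"rx": 0,"ry": 0,"rz": 0},{"tx": 0,"ty": 0,"tz": 0.1,"rx": 0,"ry": 0,"rz": 0}])

```text
time: 4.47
position: [0.4851, -0.1449, 0.1312]
tool_rot: [0.223, 0.971, 0.022, 0.081]
ft_force: [-2.4, 0.6, 4.8]
grip_width: 0.0007
```

>>> send_rows(deltas=[{"tx": 0,"ty": 0,"tz": 0.12,"rx": 0,"ry": 0,"rz": 0},{"tx": 0,"ty": 0,"tz": 0.24,"rx": 0,"ry": 0,"rz": 0},{"tx": 0,"ty": 0,"tz": 0.36,"rx": 0,"ry": 0,"rz": 0},{"tx": 0,"ty": 0,"tz": 0.48,"rx": 0,"ry": 0,"rz": 0},{"tx": 0,"ty": 0,"tz": 0.48,"rx": 0,"ry": 0,"rz": 0}])

```text
time: 4.88
position: [0.4859, -0.1448, 0.1268]
tool_rot: [0.223, 0.971, 0.022, 0.081]
ft_force: [-3.9, 1.2, 9.5]
grip_width: 0.0003
```

```bash
python3 -c "
from h import *
go(TIP+AX*.008,Rt())
o=robot.get_obs();print('along',(o['position']-TIP)@AX,o['ft_force']@AX)
"
```

```text
t 4.8833 pos [ 0.4859 -0.1448  0.1268] F [-3.8573  1.1773  9.4759] w 0.00031975975450893626 q [-0.5705  0.4775  1.9373  0.173   0.5955 -1.8267]
shift cm [ 0.1399 -0.045   0.2463] rv [-0.0028  0.0002 -0.0054]
along 0.005538347783855049 -9.978831644783805
```

>>> send_rows(deltas=[{"tx": 0,"ty": 0,"tz": 0.1,"rx": 0,"ry": 0,"rz": 0},{"tx": 0,"ty": 0,"tz": 0.2,"rx": 0,"ry": 0,"rz": 0},{"tx": 0,"ty": 0,"tz": 0.26,"rx": 0,"ry": 0,"rz": 0},{"tx": 0,"ty": 0,"tz": 0.26,"rx": 0,"ry": 0,"rz": 0}])

```text
time: 5.22
position: [0.4863, -0.1448, 0.1246]
tool_rot: [0.223, 0.971, 0.022, 0.081]
ft_force: [-4.5, 1.5, 11.8]
grip_width: 0.0005
```

```bash
python3 -c "
from h import *
o=robot.get_obs();print(o['time'],'along',(o['position']-TIP)@AX,o['ft_force']@AX)
c=cam('side','side3.png')
cv2.imwrite('pics/side3c.png',cv2.resize(cv2.imread('pics/side3.png')[190:290,250:370],None,fx=6,fy=6,interpolation=cv2.INTER_CUBIC))
o=robot.get_obs();print(o['time'],'along',(o['position']-TIP)@AX,o['ft_force']@AX)
"
```

```text
5.2167 along 0.007778833736985385 -12.321273794538861
5.2667 along 0.007746060212349737 -13.258922586698207
```

View pics/side3c.png

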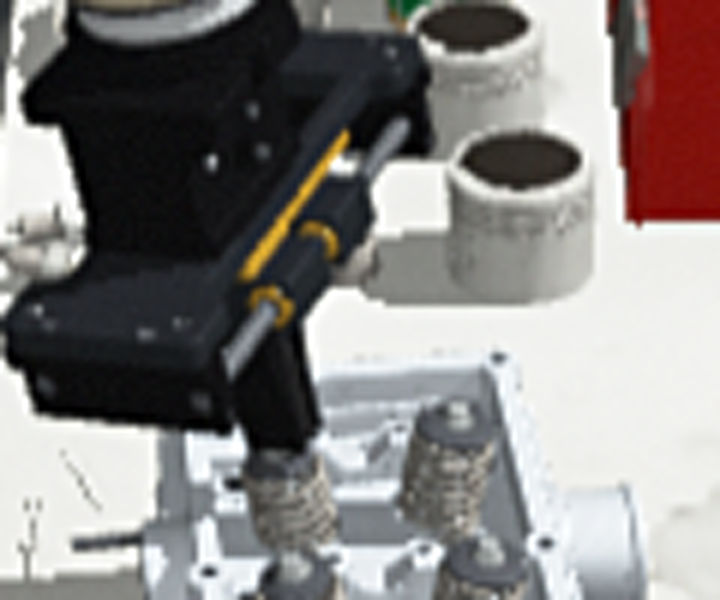

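The retainer at about (285,465) in the crop has dropped under the fingertips, and the force of about 13 N matches 8 mm. The other valves show no change. I'll hold it there.

>>> send_rows(deltas=[{"tx": 0,"ty": 0,"tz": 0,"rx": 0,"ry": 0,"rz": 0},{"tx": 0,"ty": 0,"tz": 0,"rx": 0,"ry": 0,"rz": 0},{"tx": 0,"ty": 0,"tz": 0,"rx": 0,"ry": 0,"rz": 0},{"tx": 0,"ty": 0,"tz": 0,"rx": 0,"ry": 0,"rz": 0},{"tx": 0,"ty": 0,"tz": 0,"rx": 0,"ry": 0,"rz": 0}])

```text
time: 5.68
position: [0.4862, -0.1448, 0.1247]
tool_rot: [0.223, 0.971, 0.022, 0.081]
ft_force: [-3.8, 1.1, 12.7]
grip_width: 0.0006
```

>>> send_rows(deltas=[{"tx": 0,"ty": 0,"tz": 0,"rx": 0,"ry": 0,"rz": 0},{"tx": 0,"ty": 0,"tz": 0,"rx": 0,"ry": 0,"rz": 0},{"tx": 0,"ty": 0,"tz": 0,"rx": 0,"ry": 0,"rz": 0},{"tx": 0,"ty": 0,"tz": 0,"rx": 0,"ry": 0,"rz": 0},{"tx": 0,"ty": 0,"tz": 0,"rx": 0,"ry": 0,"rz": 0}])

```text
time: 6.1
position: [0.4863, -0.1448, 0.1247]
tool_rot: [0.223, 0.971, 0.022, 0.081]
ft_force: [-4.2, 1.2, 12.0]
grip_width: 0.0003
```

>>> send_rows(deltas=[{"tx": 0,"ty": 0,"tz": 0,"rx": 0,"ry": 0,"rz": 0},{"tx": 0,"ty": 0,"tz": 0,"rx": 0,"ry": 0,"rz": 0}])

```text
time: 6.27
position: [0.4863, -0.1448, 0.1247]
tool_rot: [0.223, 0.971, 0.022, 0.081]
ft_force: [-4.1, 0.9, 12.7]
grip_width: 0.0005
```

>>> send_rows(deltas=[{"tx": 0,"ty": 0,"tz": -0.2,"rx": 0,"ry": 0,"rz": 0},{"tx": 0,"ty": 0,"tz": -0.5,"rx": 0,"ry": 0,"rz": 0},{"tx": 0,"ty": 0,"tz": -0.9,"rx": 0,"ry": 0,"rz": 0},{"tx": 0,"ty": 0,"tz": -1.5,"rx": 0,"ry": 0,"rz": 0},{"tx": 0,"ty": 0,"tz": -3.0,"rx": 0,"ry": 0,"rz": 0}])

```text
time: 6.68
position: [0.4806, -0.1447, 0.1523]
tool_rot: [0.223, 0.971, 0.023, 0.08]
ft_force: [0.2, 0.1, 0.7]
grip_width: 0.0009
```

>>> send_rows(deltas=[{"tx": 0,"ty": 0,"tz": -2,"rx": 0,"ry": 0,"rz": 0},{"tx": 0,"ty": 0,"tz": -4,"rx": 0,"ry": 0,"rz": 0},{"tx": 2,"ty": 2,"tz": -6,"rx": 0,"ry": 0,"rz": 0},{"tx": 4,"ty": 4,"tz": -7,"rx": 0,"ry": 0,"rz": 0},{"tx": 6,"ty": 6,"tz": -8,"rx": 0,"ry": 0,"rz": 0}])

```text
time: 7.1
position: [0.4404, -0.0652, 0.2289]
tool_rot: [0.224, 0.971, 0.022, 0.082]
ft_force: [0.1, 0.8, -0.7]
grip_width: 0.0007
```

>>> send_rows(deltas=[{"tx": 2.4,"ty": 2.7,"tz": 0,"rx": 0,"ry": 0,"rz": 0},{"tx": 4.8,"ty": 5.4,"tz": 0,"rx": 0,"ry": 0,"rz": 0},{"tx": 7.2,"ty": 8.1,"tz": 0,"rx": 0,"ry": 0,"rz": 0},{"tx": 8.2,"ty": 9.2,"tz": 0,"rx": 0,"ry": 0,"rz": 0},{"tx": 8.2,"ty": 9.2,"tz": 0,"rx": 0,"ry": 0,"rz": 0}])

```text
time: 7.52
position: [0.4049, 0.0559, 0.2228]
tool_rot: [0.221, 0.972, 0.023, 0.08]
ft_force: [-0.4, -0.3, 0.7]
grip_width: 0.0007
```

```bash
python3 -c "
from h import *
for n,(u,v) in (('top',(300,190)),('side',(250,220))):
    c=cam(n,n+'4.png')
    a,b=[cv2.resize(cv2.imread(f'pics/{n}{k}.png')[v:v+130,u:u+130],None,fx=3,fy=3,interpolation=cv2.INTER_CUBIC) for k in (0,4)]
    cv2.imwrite(f'pics/{n}4c.png',np.hstack([a,b]))
go(TIP,Rt())
"
```

```text
t 7.6167 pos [0.4076 0.0534 0.2234] F [-0.5719 -0.3712  0.5894] w 0.0005090130282656532 q [-0.1708  0.1727  2.0526  0.0522  0.7515 -1.3271]
shift cm [-14.0012 -15.313   10.1449] rv [-0.0025  0.0008 -0.0036]
```

View pics/side4c.png

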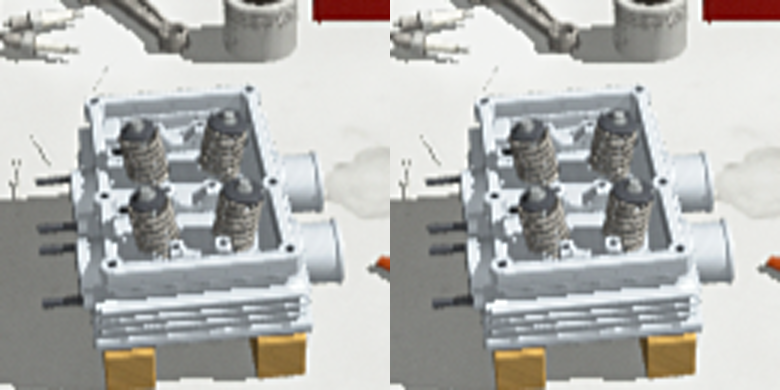

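View pics/top4c.png

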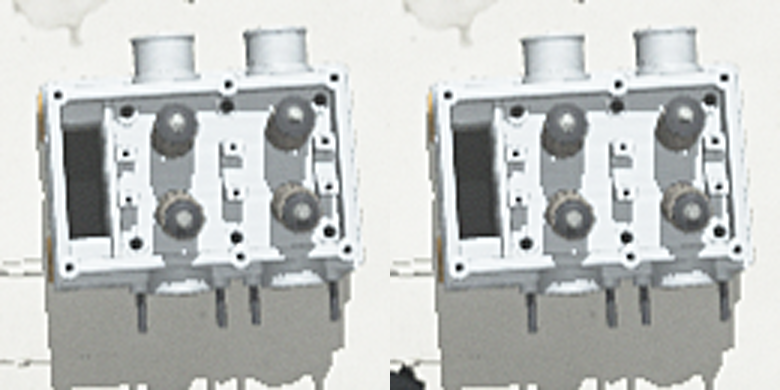

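The before and after views look the same: the head hasn't moved and all four valves are up (target at (530,135) in the side crop and (571,215) in the top crop). The arm is clear and still, so I'm handing in.

```bash
python3 -c "
from rig import robot
print(robot.get_obs()['joint_velocities'].round(3)); print(robot.hand_in())"
```

```text
[-0.035  0.008 -0.021 -0.003 -0.002  0.   ]
the job is handed in; nothing more can be done
None
```

I pressed the exhaust valve next to the chain tunnel down by about 8 mm with closed fingertips, along its own stem line. I held it for about 1.1 s, let it spring shut, moved the arm clear and handed the job in.

- **Lift and force:** the fingertips met the stem at about z = 0.132 m, as expected. At the bottom the measured travel was 7.7–7.8 mm with 12–13 N, which fits the spring's 13 N at 8 mm. The force fell back to about zero on release.
- **Before and after pictures:** the top and side views show no visible difference. The valve is back up, the other three are unchanged, and the head and the parts visible around it in those close-ups have not moved.
- **Small disagreement:** my position for the tip differed by 2–3 mm between the two cameras. I moved the aim 1.5–2 mm towards what the side view showed, and the press landed on the stem.
- **Arm at hand-in:** it was still settling slightly (about 0.03 rad/s), in free air and touching nothing.

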